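# Empty the vial dispenser: unhitch its gate arm and hold it up

### The arm

A 6-joint arm with a two-finger parallel gripper is mounted at the origin on a cart in front of the work surface, level with it; the furniture and walls round the work are solid. World frame = base frame: x ahead of the robot, y to its left, z up, the work surface at z = 0. Lengths are in m, angles in rad, forces in N, time in s.
With the tool pointing down it reaches from about 0.35 to 0.85 m from the base axis. Payload 8.1 kg.
Tool frame: the origin (TCP) lies at the very end of the fingers, on their centre line; the grasp point (between the pads) lies robot.hold_point_z behind it (robot.hold_point_z is the distance from the TCP to the grasp point, in m); z points along the fingers, y is the direction in which the jaws open and shut (so a half turn about z gives the same grasp; the last joint's range is limited). The gripper opens to 93 mm and grips with 3 to 60 N. Pads are 15 mm wide; open, the fingers measure 128 mm over their backs; the gripper's body (75 mm by 188 mm) begins 65 mm behind the grasp point.
Start: joints at [1.078, 0.13, 1.488, -0, 1.523, -0.085], TCP at [0.238, 0.551, 0.219] pointing down, gripper open.
Joint ranges: [-2.96, 2.96], [-0.89, 2.26], [0.02, 2.5], [-1.34, 4.48], [0, 2.73], [-2.66, 2.66]. Speed limits (rad/s): [2.39, 2.39, 2.79, 3.14, 3.14, 3.14].

### API

Orientations are given as a rotation vector (axis times angle).
In Python, from plant import robot, cams gives the robot as it stands. The module is installed in compiled form; this text tells all that it offers.
- The arm moves only by the tool step_arm, never from a script. Its argument "deltas" is a list of rows, each an object with "offset": the shift along the tool's x, y, z in cm, a list of three; "roll": the turn about the tool's z in rad. In form: [{"offset": [x, y, z], "roll": roll}, ...]. A call has 1 to 12 rows; each row shifts and turns the commanded pose from where the row before left it, along the tool's axes as they then stand; what a row does not reach is not made up. A row lasts 1/8 s, in which the tool goes at most 62.5 mm and 10.7 degrees, less where a joint would pass 70% of its speed; a pose out of reach is approached as far as the arm can. A call with a gripper value outside its range is refused whole. "fingers" is the finger opening in cm, from 0 to 9.3, set as the call begins (left out, the last holds). The fingers move at their own pace and stop on an object; "grip_force" is the grip in N (left out, the last holds). Time passes only in rows, so rows that do not move let the fingers close. It gives the time, the measured TCP pose, the force and the opening at its end, in the units of the state.
- robot.read_state(): the state, without advancing time (a new reading comes with each control period).
- cams.read_camera(name): name is "side" or "top"; returns a dict with "pixels" (384x512x3 uint8, red, green, blue), "fx", "fy", "cx", "cy" (pixels), "k1" (the pictures are not rectified: a ray, as slopes to the right and down, at radius r is drawn at 1 + k1 r^2 times it, then the intrinsics apply), "extrinsics" (4x4, takes a point from world to camera coordinates). Camera axes: x right, y down, z forward; pixel columns grow to the right and rows downward; lengths in m; the calibration is good to about 2 mm. A picture is of the moment at which its call begins. There is no depth.
- robot.close_job(): hands the job in, once; it reports no verdict.
Trained networks look in a picture, given as the dict that the camera call returned (one of the last four; its "shot" number tells which), for a name from the list of things; names that differ only in an ending like _2 or _b are one class to them, and where a whole thing is asked for, a point or a joint stands for the part that bears it (a point fixed in the world has none). Each returns a list of dicts, best first, with "score" (0 to 1); they miss things now and then, are a little off and sometimes report something else, mostly with a low value. They report only what shows in the picture. A call takes as long as a camera call. They do not tell look-alikes from the thing itself.
- cams.boxes_of(picture, thing): "xy" ([column, row] in pixels, amid what is visible of it).
- cams.silhouettes(picture, thing): "mask" (384x512 bool, what is visible of it) and "xy" ([column, row] in pixels, amid what is visible of it).
- cams.pinpoint(picture, thing): "xy" ([column, row] in pixels: a listed point, or the origin of a listed thing).
The state is a dict: "t": time; "q": joint angles; "dq": joint speeds; "joint_torque": joint torques, N m; "tool_pos": TCP position; "orientation": TCP orientation; "force": force on the tool from outside, world axes, zero at the start; "wrist_torque": the same for the moment, N m; "opening": finger opening in m.
Only numpy, scipy, OpenCV 4.12 (cv2) and the standard library are available. Lean on these libraries where they do the work, as an engineer would, in place of code of your own. Each camera call takes 0.05 s, during which the arm holds its last target. There are 200 camera calls.

### The job

Set the steel tray down flat on the worktop under the lip of the vial chute, square to it and right up against the dispenser's base, and let go of it. Then pull the spring latch on the gate arm's hitch sideways towards the chute's open end, lift the arm off its ball and hold it up so that all three vials roll down into the tray. Finish while still holding the arm up, its hitch end about 80 mm above where it was, and leave the bottle, lidded cup, timer and slide box where they stand.

Things in the scene. Friction and masses are not known exactly. Their poses are not given: they have to be found in the camera images.
- dispenser: Vial dispenser, fixed to the worktop, elsewhere each time. Origin on the worktop straight below the middle of the chute's lip; +x from the lip up the chute, +y to the hitch side, +z up. Grey base plate 8 mm thick, x = 12 to 145 mm, y = -150 to 140 mm: a tray pushed under the lip stops at its front edge, x = 12 mm. See lip, hinge and ball for the rest.
- lip (a point): Middle of the chute lip, 55 mm above the worktop (chute underside there 51 mm). Aluminium chute 68 mm wide, rising 26 degrees from here in dispenser +x for 115 mm, rear end up to z = 133 mm. The gate that holds the vials crosses it 30 mm behind the lip.
- ball (a point): Centre of the 26 mm steel ball on its post, 100 mm above the worktop, at dispenser x = 30, y = 110 mm. The hitch coupler (36 x 44 mm steel housing at the end of the gate arm) sits over it, top at z = 120 mm.
- tongue (a joint): Hinge of the gate arm (tongue), rad: 0 = down on the ball, positive = hitch end raised, stop at 0.6. The latch tab lies 230 mm from the hinge in plan: 0.33 rad lifts it by about 75 mm. Latched, it lifts only about 0.015 rad. It needs about 2 to 3 N of lift at the tab and falls back if let go.
- latch (a joint): Slide of the spring latch on the hitch, m: 0 = shut (hook under the ball), grows as it is pulled in dispenser -x, stop at 0.020; hook clear of the ball from 0.014. Spring force 5 N at 0, 10 N at 0.020. Once the arm is off the ball the latch may go back or stay pulled. It rides on the arm: lifting by its tab lifts the arm.
- latch_tab (a point): Grip point on the black upright latch tab on top of the hitch: block 14 mm thick (along the pull, dispenser x), 24 mm wide (dispenser y), 52 mm tall; the point is on its centre line, 20 mm below its top, 32 mm above the latch plate under it, 156 mm above the worktop when the arm is down. Axes as the dispenser's, tilting with the arm.
- tongue_hinge (a point): Point on the gate arm's hinge axis (along dispenser x), 112 mm above the worktop. The arm, an aluminium bar 24 mm wide and 16 mm thick, runs from here along dispenser +y over the chute to the ball. With the arm down latch_tab lies 230 mm along dispenser +y and 44 mm above; raised, it swings in an arc about this axis.
- tray_handle (a point): Centre of the tray's handle, a black straight bar 46 mm long (tray x), 14 mm wide (tray y), 16 mm tall, z = 28 to 44 mm over the worktop, sticking out in the tray's -x direction. Site axes are the tray's: +x from handle to tray. Tray with handle weighs 0.15 to 0.29 kg.
- tray_floor (a point): Centre of the inner floor of the open steel tray (outside 100 mm along tray x, 104 mm along tray y, 42 mm high, walls and floor 4 mm), 72 mm along tray +x from the handle's centre. Well placed when about 45 mm in front (dispenser -x) of the lip, handle pointing away from the dispenser.
- vial_1_center (a point): Centre of vial 1: capped plastic vial, 24 mm in diameter, 54 mm long, 25 g, lying across the chute behind the gate; it rolls. Vial 1 is the lowest.
- vial_2_center (a point): Centre of vial 2: capped plastic vial, 24 mm in diameter, 54 mm long, 25 g, lying across the chute behind the gate; it rolls.
- vial_3_center (a point): Centre of vial 3: capped plastic vial, 24 mm in diameter, 54 mm long, 25 g, lying across the chute behind the gate; it rolls.
- bottle: Bystander: white reagent bottle with a blue cap, 55 mm across, 125 mm tall; origin at the centre of its underside.
- lidded_cup: Bystander: specimen cup with a white lid, 53 mm across, 59 mm tall; origin at the centre of its underside.
- timer: Bystander: flat white bench timer, 62 x 62 x 22 mm; origin at the centre of its underside.
- slide_box: Bystander: blue slide box, 84 x 62 x 40 mm; origin at the centre of its underside.
- tray: The tray itself (see tray_floor); origin at the centre of its underside, axes as the tray's points.
Mind the look-alikes: they are no part of the job. Leave any pink or purple look-alike of the part that bears vial_3_center alone.

How it is judged:
By the outcome, as a careful person would: the job done as asked, in the order asked, and still so for the second after the job is handed in, while the arm keeps its last pose, push and grip.
It also fails if it takes over 54 s, if anything falls off the work surface, if the arm or the gripper's body presses on something with over 40 N, if the wrist force passes 120 N, or if a joint passes its speed limit or range.

## Working session

There is one attempt and no reset: what is moved stays moved. The work goes in short steps, Python scripts to look and compute and a tool call to move; the robot and the scene stay as the last step left them, time stands still between calls to the robot, and variables do not carry over. Pictures are saved under pics/ and viewed, about 8 in all and at most 12, crops included, and the job is handed in when it is done.

Besides the shell and the picture viewer there is one more tool, called by a JSON object that holds its "method" and its "body", one argument or row to a line. step_arm: Moves the arm, as the interface text tells. Its arguments: {"type":"object","properties":{"deltas":{"type":"array"},"fingers":{"type":"number"},"grip_force":{"type":"number"}},"required":["deltas"]}

```bash
mkdir -p pics; cat > h.py <<'E'
import numpy as np, cv2
from scipy.spatial.transform import Rotation as R
from scipy.optimize import least_squares
from plant import robot, cams
def proj(p,P):
    E=np.array(p["extrinsics"]); c=(E@np.append(P,1))[:3]; s=c[:2]/c[2]
    s=s*(1+p["k1"]*(s@s)); return np.array([p["fx"]*s[0]+p["cx"],p["fy"]*s[1]+p["cy"]])
def ray(p,xy):
    d=np.array([(xy[0]-p["cx"])/p["fx"],(xy[1]-p["cy"])/p["fy"]]); s=d.copy()
    for _ in range(20): s=d/(1+p["k1"]*(s@s))
    E=np.array(p["extrinsics"]); r=E[:3,:3].T@np.array([s[0],s[1],1]); o=-E[:3,:3].T@E[:3,3]
    return o,r/np.linalg.norm(r)
def onz(p,xy,z):
    o,r=ray(p,xy); return o+r*(z-o[2])/r[2]
def tri(obs):
    A=np.zeros((3,3));b=np.zeros(3)
    for p,xy in obs:
        o,r=ray(p,xy);M=np.eye(3)-np.outer(r,r);A+=M;b+=M@o
    return np.linalg.solve(A,b)
def save(p,n): cv2.imwrite("pics/"+n,cv2.cvtColor(p["pixels"],cv2.COLOR_RGB2BGR))
E
python3 - <<'E'
from h import *
np.set_printoptions(precision=3,suppress=True)
s=robot.read_state();print(s["t"],s["tool_pos"],R.from_rotvec(s["orientation"]).as_matrix(),s["force"],robot.hold_point_z)
P={n:cams.read_camera(n) for n in("side","top")}
for n,p in P.items():
    save(p,n+"1.png");E=np.array(p["extrinsics"]);print(n,-E[:3,:3].T@E[:3,3],p["fx"])
Z=dict(lip=.055,ball=.1,latch_tab=.156,tongue_hinge=.112,tray_handle=.036,tray_floor=.004,dispenser=0,vial_1_center=None,bottle=0,lidded_cup=0,timer=0,slide_box=0,tray=0)
for t,z in Z.items():
    for n,p in P.items():
        for d in cams.pinpoint(p,t)[:4]:
            print(t,n,round(float(d["score"]),2),np.array(d["xy"]).round(),onz(p,d["xy"],z if z is not None else .09))
E
```

```text
0.0 [0.238 0.55  0.218] [[-0.918  0.397 -0.001]
 [ 0.397  0.918 -0.002]
 [ 0.    -0.002 -1.   ]] [-0.481 -0.355  0.785] 0.0188
side [ 0.374 -1.184  0.742] 361.56771913618803
top [ 0.257 -0.059  1.465] 442.4643526546644
lip side 0.87 [274. 201.] [0.616 0.037 0.055]
lip top 0.62 [242. 172.] [0.645 0.034 0.055]
ball side 0.36 [261. 266.] [ 0.494 -0.405  0.1  ]
ball top 0.75 [204. 166.] [0.644 0.154 0.1  ]
latch_tab side 0.55 [277. 167.] [0.645 0.138 0.156]
latch_tab top 0.5 [201. 156.] [0.658 0.156 0.156]
tongue_hinge side 0.73 [293. 201.] [ 0.663 -0.078  0.112]
tongue_hinge top 0.68 [273. 163.] [ 0.668 -0.067  0.112]
tray_handle side 0.95 [239. 256.] [ 0.445 -0.266  0.036]
tray_handle side 0.2 [272. 174.] [0.66  0.33  0.036]
tray_handle top 0.85 [329. 242.] [ 0.441 -0.268  0.036]
tray_handle top 0.47 [242. 181.] [0.621 0.03  0.036]
tray_handle top 0.15 [202. 161.] [0.678 0.17  0.036]
tray_floor side 0.94 [261. 268.] [ 0.511 -0.294  0.004]
tray_floor top 0.84 [336. 223.] [ 0.511 -0.294  0.004]
dispenser side 0.83 [279. 210.] [0.641 0.053 0.   ]
dispenser top 0.73 [238. 179.] [0.635 0.04
[... 404 characters left out ...]
op 0.63 [336. 180.] [ 0.66  -0.288 -0.   ]
lidded_cup side 0.55 [271. 173.] [0.673 0.416 0.   ]
lidded_cup top 0.81 [144. 161.] [0.672 0.374 0.   ]
timer side 0.61 [226. 180.] [0.447 0.37  0.   ]
timer side 0.43 [278. 164.] [0.732 0.525 0.   ]
timer top 0.62 [336. 222.] [ 0.514 -0.294  0.   ]
timer top 0.6 [136. 223.] [0.455 0.372 0.   ]
timer top 0.17 [237. 175.] [0.65  0.053 0.   ]
slide_box side 0.84 [304. 302.] [ 0.609 -0.457  0.   ]
slide_box side 0.16 [293. 202.] [0.715 0.116 0.   ]
slide_box top 0.68 [387. 194.] [ 0.623 -0.462  0.   ]
slide_box top 0.24 [275. 164.] [ 0.7   -0.076  0.   ]
tray side 0.92 [259. 264.] [ 0.511 -0.271  0.   ]
tray top 0.72 [334. 220.] [ 0.519 -0.287  0.   ]
```

```bash
cd pics; python3 -c "
import cv2,numpy as np
t=cv2.imread('top1.png')[120:270,110:430];s=cv2.imread('side1.png')[130:330,180:340]
cv2.imwrite('c1.png',cv2.resize(t,(800,375),interpolation=3));cv2.imwrite('c2.png',cv2.resize(s,(480,600),interpolation=3))"
```

```text
(no output)
```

View pics/c1.png

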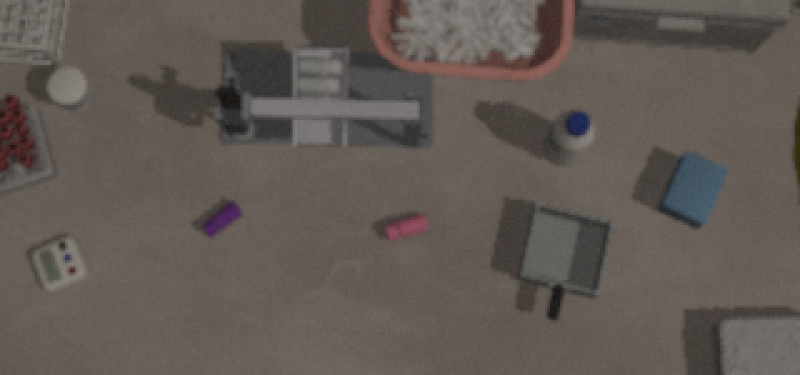

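View pics/c2.png

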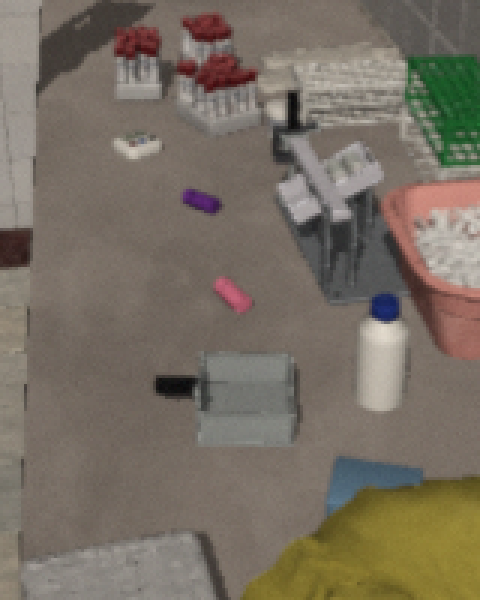

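The tray (crop ~565,250) sits yawed about -10° and the dispenser is nearly world-aligned, with pink and purple decoy vials lying in front of it. The bottle stands between the tray and the dispenser's right side. I'll refine the tray and dispenser poses by fitting silhouettes.

```bash
cat > fit.py <<'E'
from h import *
from scipy.optimize import minimize
def box(x0,x1,y0,y1,z0,z1): return np.array([[x,y,z] for x in(x0,x1) for y in(y0,y1) for z in(z0,z1)])
TRAY=[box(-.05,.05,-.052,.052,0,.042),box(-.095,-.05,-.007,.007,.028,.044)]
c,s=np.cos(np.radians(26)),np.sin(np.radians(26))
DISP=[box(.012,.145,-.15,.14,0,.008),np.array([[x,y,z] for y in(-.034,.034) for x,z in((0,.051),(0,.063),(.115*c,.055+.115*s),(.115*c,.067+.115*s))]),
 box(.018,.042,-.12,.11,.104,.12),box(.012,.048,.088,.132,.08,.12),box(.023,.037,.098,.122,.12,.176)]
def render(p,parts,v):
    m=np.zeros((384,512),np.uint8);r=R.from_euler("z",v[2]).as_matrix()
    for B in parts:
        q=np.array([proj(p,r@b+[v[0],v[1],0]) for b in B])
        h=cv2.convexHull((q*16).round().astype(np.int32)); cv2.fillConvexPoly(m,h,255,cv2.LINE_AA,4)
    return m/255.
def fit(pics,parts,v0,thing):
    ms=[]
    for p in pics:
        d=cams.silhouettes(p,thing); e=[np.abs(x["mask"]-render(p,parts,v0)).sum() for x in d]
        ms.append(d[int(np.argmin(e))]["mask"].astype(float))
    f=lambda v,I=(0,1):sum(np.abs(render(pics[i],parts,v)-ms[i]).sum()/ms[i].sum() for i in I if i<len(pics))
    S=np.array([v0]+[np.array(v0)+d for d in([.02,0,0],[0,.02,0],[0,0,.15])])
    for I in ((0,),(1,),(0,1)):
        if max(I)<len(pics):
            o=minimize(f,v0,args=(I,),method="Nelder-Mead",options=dict(initial_simplex=S,xatol=1e-4,fatol=1e-5)); print(thing,I,o.x.round(4),round(o.fun,3))
    return o.x,ms
E
python3 - <<'E'
from fit import *
P=[cams.read_camera(n) for n in("top","side")]
a,ma=fit(P,TRAY,[.513,-.29,-.17],"tray")
b,mb=fit(P,DISP,[.632,.04,0],"dispenser")
o=[]
for i,p in enumerate(P):
    im=cv2.cvtColor(p["pixels"],cv2.COLOR_RGB2BGR); im=cv2.resize(im,None,fx=3,fy=3,interpolation=cv2.INTER_CUBIC)
    for parts,v in((TRAY,a),(DISP,b)):
        r=R.from_euler("z",v[2]).as_matrix()
        for B in parts:
            q=np.array([proj(p,r@x+[v[0],v[1],0]) for x in B])*3+1
            cv2.polylines(im,[cv2.convexHull(q.round().astype(np.int32))],True,(0,255,255),1)
    o.append(im)
cv2.imwrite("pics/c3.png",np.vstack([o[0][390:780,560:1080],]))
cv2.imwrite("pics/c4.png",o[1][430:960,600:1000])
# base front edge, subpixel
p=P[0];g=p["pixels"].mean(2).astype(np.float32)
W=[]
for y in np.r_[-.14:-.05:.01,.05:.08:.01]:
    r=R.from_euler("z",b[2]).as_matrix();best=[]
    xs=np.arange(-.012,.03,.0005);pr=[]
    for x in xs:
        u=proj(p,r@np.array([x,y,.008])+[b[0],b[1],0]);pr.append(cv2.getRectSubPix(g,(1,1),tuple(map(float,u)))[0,0])
    d=np.abs(np.gradient(cv2.GaussianBlur(np.array(pr,np.float32)[:,None],(1,9),0)[:,0]));i=d[5:-5].argmax()+5;W.append((round(y,3),round(float(xs[i])*1000,1)))
print(W)
E
```

```text
tray (0,) [ 0.5152 -0.289  -0.1741] 0.068
tray (1,) [ 0.5152 -0.2877 -0.1574] 0.077
tray (0, 1) [ 0.5155 -0.2886 -0.1647] 0.146
dispenser (0,) [0.6303 0.0432 0.0728] 0.236
dispenser (1,) [0.6297 0.0594 0.0343] 0.315
dispenser (0, 1) [0.6299 0.0463 0.0746] 0.571
[(np.float64(-0.14), 19.5), (np.float64(-0.13), 6.0), (np.float64(-0.12), 6.0), (np.float64(-0.11), 9.0), (np.float64(-0.1), 9.0), (np.float64(-0.09), 19.0), (np.float64(-0.08), 22.5), (np.float64(-0.07), 6.0), (np.float64(-0.06), 8.0), (np.float64(0.05), 18.0), (np.float64(0.06), 18.0), (np.float64(0.07), 17.5)]
```

View pics/c3.png

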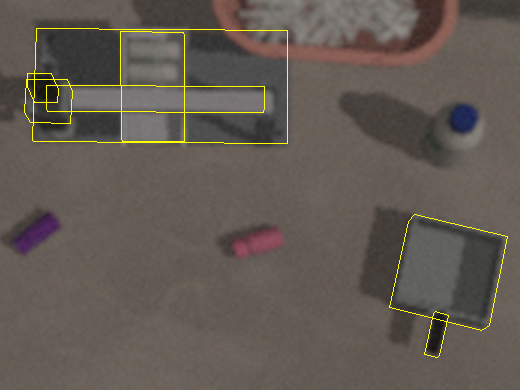

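View pics/c4.png

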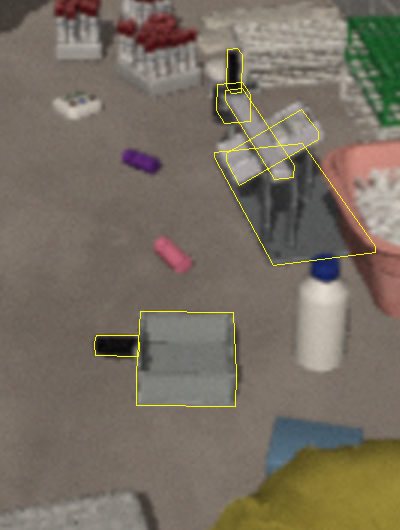

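{"method": "step_arm", "body": {
  "deltas": [
    {"offset": [0,0,0],"roll": -0.122},
    {"offset": [0,0,0],"roll": -0.122},
    {"offset": [-2.12,-4.89,0],"roll": 0},
    {"offset": [-2.12,-4.89,0],"roll": 0},
    {"offset": [-2.12,-4.89,0],"roll": 0},
    {"offset": [-2.12,-4.89,0],"roll": 0},
    {"offset": [-2.12,-4.89,0],"roll": 0},
    {"offset": [-2.12,-4.89,0],"roll": 0},
    {"offset": [-2.12,-4.89,0],"roll": 0},
    {"offset": [-2.12,-4.89,0],"roll": 0},
    {"offset": [-2.12,-4.89,0],"roll": 0},
    {"offset": [-2.12,-4.89,0],"roll": 0}
  ],
  "fingers": 6
}}

```text
t: 3.2
tool_pos: [0.3676, 0.0321, 0.219]
orientation: [0.257, 3.13, 0.0]
force: [0.5, 0.7, -0.8]
opening: 0.06
```

{"method": "step_arm", "body": {
  "deltas": [
    {"offset": [-2.12,-4.89,0],"roll": 0},
    {"offset": [-2.12,-4.89,0],"roll": 0},
    {"offset": [-2.12,-4.89,0],"roll": 0},
    {"offset": [-2.12,-4.89,0],"roll": 0},
    {"offset": [-2.12,-4.89,0],"roll": 0},
    {"offset": [-2.12,-4.89,0],"roll": 0},
    {"offset": [0,0,5],"roll": 0},
    {"offset": [0,0,5],"roll": 0},
    {"offset": [0,0,0],"roll": 0},
    {"offset": [0,0,0],"roll": 0}
  ]
}}

```text
t: 4.45
tool_pos: [0.4458, -0.2769, 0.1206]
orientation: [0.256, 3.13, -0.002]
force: [0.7, 0.1, 0.5]
opening: 0.0599
```

```bash
cat > go.py <<'E'
import sys
from h import *
def go(x,y,z,head):
    s=robot.read_state();M=R.from_rotvec(s["orientation"]).as_matrix();p=np.array(s["tool_pos"])
    h=np.arctan2(M[1,0],M[0,0]);a=(h-head+np.pi)%(2*np.pi)-np.pi
    d=(M.T@(np.array([x,y,z])-p))*100
    M2=R.from_euler("z",head).as_matrix()@np.diag([1,-1,-1.]);d2=M2.T@(np.array([x,y,z])-p)*100
    print("t",round(s["t"],2),"pos",p.round(4),"head",round(h,3),"F",np.round(s["force"],1),"open",s["opening"])
    print("roll",round(a,3),"shift before roll",d.round(2),"after roll",d2.round(2),"tilt",np.round(M[:,2],3))
if __name__=="__main__": go(*map(float,sys.argv[1:]))
E
python3 go.py .4445 -.2768 .017 2.977
```

```text
t 4.45 pos [ 0.4458 -0.2769  0.1206] head 2.978 F [0.7 0.1 0.5] open 0.05985914327695541
roll 0.001 shift before roll [ 0.15 -0.   10.36] after roll [ 1.300e-01 -1.000e-02  1.036e+01] tilt [ 0.001 -0.001 -1.   ]
```

{"method": "step_arm", "body": {
  "deltas": [
    {"offset": [-0.65,0,3],"roll": 0},
    {"offset": [0,0,3.5],"roll": 0},
    {"offset": [0,0,2.5],"roll": 0},
    {"offset": [0,0,1.3],"roll": 0},
    {"offset": [0,0,0],"roll": 0}
  ]
}}

```text
t: 5.08
tool_pos: [0.4522, -0.2779, 0.0168]
orientation: [0.257, 3.13, -0.001]
force: [0.0, -0.5, 0.2]
opening: 0.0604
```

{"method": "step_arm", "body": {
  "deltas": [
    {"offset": [0,0,0],"roll": 0},
    {"offset": [0,0,0],"roll": 0},
    {"offset": [0,0,0],"roll": 0},
    {"offset": [0,0,0],"roll": 0},
    {"offset": [0,0,0],"roll": 0},
    {"offset": [0,0,0],"roll": 0}
  ],
  "fingers": 0,
  "grip_force": 60
}}

```text
t: 5.82
tool_pos: [0.4514, -0.2776, 0.0157]
orientation: [-0.257, -3.131, 0.0]
force: [-0.5, -1.4, 1.3]
opening: 0.0133
```

{"method": "step_arm", "body": {
  "deltas": [
    {"offset": [0,0,-1],"roll": 0},
    {"offset": [0,0,-3],"roll": 0},
    {"offset": [0,0,-3],"roll": 0},
    {"offset": [0,0,0],"roll": 0},
    {"offset": [0,0,0],"roll": 0}
  ]
}}

```text
t: 6.45
tool_pos: [0.451, -0.2771, 0.0848]
orientation: [-0.257, -3.13, -0.001]
force: [-0.1, 0.0, -2.4]
opening: 0.0138
```

```bash
python3 - <<'E'
from h import *
for n in("side",):
    p=cams.read_camera(n); im=cv2.cvtColor(p["pixels"],cv2.COLOR_RGB2BGR)[160:340,180:340]
    cv2.imwrite("pics/l1.png",cv2.resize(im,None,fx=3,fy=3,interpolation=2))
E
# pre-place: dispenser pose .630 .046 yaw .073 ; grasp point at tray x -.064 ; tray centre at disp x=-.115
python3 -c "
import numpy as np
from go import go
c,s=np.cos(.073),np.sin(.073)
for dx in(-.115,-.038): d=dx-.0635; go(.630+c*d,.046+s*d,.085,np.pi+.073)"
```

```text
t 6.5 pos [ 0.4506 -0.2768  0.0842] head 2.978 F [-0.5  0.5 -1.4] open 0.013827373645535756
roll -0.237 shift before roll [ 4.91 30.59 -0.04] after roll [-2.4  30.89 -0.08] tilt [-0.002  0.001 -1.   ]
t 6.5 pos [ 0.4506 -0.2768  0.0842] head 2.978 F [-0.5  0.5 -1.4] open 0.013827373645535756
roll -0.237 shift before roll [-2.58 32.4  -0.05] after roll [-10.1   30.89  -0.08] tilt [-0.002  0.001 -1.   ]
```

View pics/l1.png

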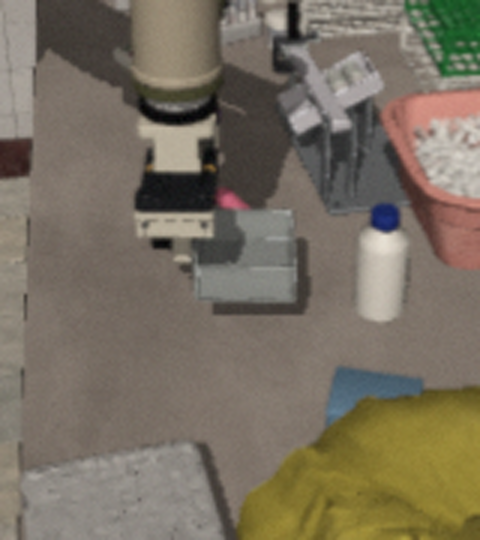

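{"method": "step_arm", "body": {
  "deltas": [
    {"offset": [0,0,0],"roll": -0.079},
    {"offset": [0,0,0],"roll": -0.079},
    {"offset": [0,0,0],"roll": -0.079},
    {"offset": [-0.3,3.86,0],"roll": 0},
    {"offset": [-0.3,3.86,0],"roll": 0},
    {"offset": [-0.3,3.86,0],"roll": 0},
    {"offset": [-0.3,3.86,0],"roll": 0},
    {"offset": [-0.3,3.86,0],"roll": 0},
    {"offset": [-0.3,3.86,0],"roll": 0},
    {"offset": [-0.3,3.86,0],"roll": 0},
    {"offset": [-0.3,3.86,0],"roll": 0},
    {"offset": [0,0,0],"roll": 0}
  ]
}}

```text
t: 8.0
tool_pos: [0.4514, 0.0344, 0.084]
orientation: [0.12, -3.137, -0.001]
force: [-0.5, -0.2, -1.3]
opening: 0.0136
```

{"method": "step_arm", "body": {
  "deltas": [
    {"offset": [0,0,3],"roll": 0},
    {"offset": [0,0,2.5],"roll": 0},
    {"offset": [0,0,0.8],"roll": 0},
    {"offset": [0,0,0],"roll": 0}
  ]
}}

```text
t: 8.5
tool_pos: [0.452, 0.0318, 0.022]
orientation: [0.114, -3.138, -0.0]
force: [0.6, -0.2, -0.6]
opening: 0.0136
```

```bash
python3 - <<'E'
from fit import *
P=[cams.read_camera(n) for n in("top","side")]
for i,p in enumerate(P): save(p,f"pp{i}.png")
a,m=fit(P,TRAY,[.515,.038,.073],"tray")
o=[]
for p in P:
    im=cv2.resize(cv2.cvtColor(p["pixels"],cv2.COLOR_RGB2BGR),None,fx=4,fy=4,interpolation=2)
    for parts,v in((TRAY,a),(DISP[:2],(.630,.046,.073))):
        r=R.from_euler("z",v[2]).as_matrix()
        for B in parts:
            q=np.array([proj(p,r@x+[v[0],v[1],0]) for x in B])*4+1.5
            cv2.polylines(im,[cv2.convexHull(q.round().astype(np.int32))],True,(0,255,255),1)
    o.append(im)
cv2.imwrite("pics/c5.png",np.hstack([o[0][520:960,760:1160],o[1][620:1060,860:1260]]))
E
python3 go.py 0 0 0 3.2146
```

```text
t 8.65 pos [0.4537 0.032  0.0237] head -3.069 F [ 0.4  1.  -1.8] open 0.013457302541459003
roll -0.0 shift before roll [45.49  0.12  2.29] after roll [45.48  0.12  2.37] tilt [ 0.002 -0.    -1.   ]Traceback (most recent call last):
  File "<stdin>", line 4, in <module>
  File "fit.py", line 18, in fit
    ms.append(d[int(np.argmin(e))]["mask"].astype(float))
                    ~~~~~~~~~^^^
    return _wrapfunc(a, 'argmin', axis=axis, out=out, **kwds)
    return _wrapit(obj, method, *args, **kwds)
    result = getattr(arr, method)(*args, **kwds)
ValueError: attempt to get argmin of an empty sequence
```

```bash
cat > ov.py <<'E'
from fit import *
def ov(P,items,out,w=((130,250,190,290),(155,265,215,315)),k=4):
    o=[]
    for p,(a,b,c,d) in zip(P,w):
        im=cv2.resize(cv2.cvtColor(p["pixels"],cv2.COLOR_RGB2BGR),None,fx=k,fy=k,interpolation=2)
        for parts,v in items:
            r=R.from_euler("z",v[2]).as_matrix()
            for B in parts:
                q=np.array([proj(p,r@x+[v[0],v[1],v[3] if len(v)>3 else 0]) for x in B])*k+1.5
                cv2.polylines(im,[cv2.convexHull(q.round().astype(np.int32))],True,(0,255,255),1)
        o.append(im[a*k:b*k,c*k:d*k])
    h=min(x.shape[0] for x in o); cv2.imwrite(out,np.hstack([x[:h] for x in o]))
E
python3 - <<'E'
from ov import *
P=[cams.read_camera(n) for n in("top","side")]
d=cams.silhouettes(P[1],"tray");print([x["score"] for x in d])
c,s=np.cos(.073),np.sin(.073)
ov(P,[(TRAY,(.4537+.0635*c,.032+.0635*s,.073,.006)),(DISP,(.630,.046,.073))],"pics/c5.png")
E
```

```text
[0.82, 0.66]
```

View pics/c5.png

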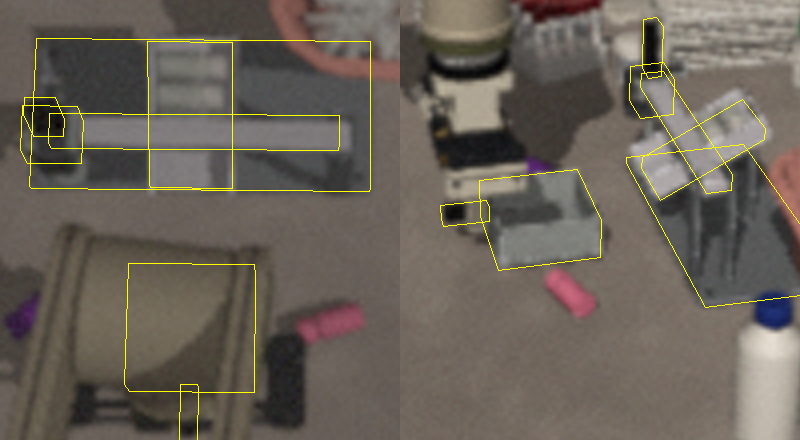

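{"method": "step_arm", "body": {
  "deltas": [
    {"offset": [0,0,0.35],"roll": 0},
    {"offset": [0,0,0.35],"roll": 0},
    {"offset": [-2,0,0],"roll": 0},
    {"offset": [-2,0,0],"roll": 0},
    {"offset": [-2,0,0],"roll": 0},
    {"offset": [-0.3,0,0],"roll": 0},
    {"offset": [0,0,0],"roll": 0},
    {"offset": [0,0,0],"roll": 0}
  ]
}}

```text
t: 9.8
tool_pos: [0.5152, 0.0368, 0.0156]
orientation: [0.115, -3.139, -0.0]
force: [0.7, 0.3, 1.1]
opening: 0.0134
```

{"method": "step_arm", "body": {
  "deltas": [
    {"offset": [-0.3,0,0],"roll": 0},
    {"offset": [-0.2,0,0],"roll": 0},
    {"offset": [0,0,0],"roll": 0}
  ]
}}

```text
t: 10.18
tool_pos: [0.5206, 0.0372, 0.0156]
orientation: [-0.115, 3.139, 0.0]
force: [-0.1, -0.5, 0.1]
opening: 0.0136
```

{"method": "step_arm", "body": {
  "deltas": [
    {"offset": [-0.2,0,0],"roll": 0},
    {"offset": [-0.2,0,0],"roll": 0},
    {"offset": [0,0,0],"roll": 0}
  ]
}}

```text
t: 10.55
tool_pos: [0.5236, 0.0378, 0.0153]
orientation: [0.115, -3.137, -0.001]
force: [-4.9, 1.0, 2.8]
opening: 0.0137
```

{"method": "step_arm", "body": {
  "deltas": [
    {"offset": [-0.2,0,0],"roll": 0},
    {"offset": [0,0,0],"roll": 0}
  ]
}}

```text
t: 10.8
tool_pos: [0.5236, 0.0378, 0.0152]
orientation: [0.115, -3.133, -0.001]
force: [-17.4, 0.5, 13.8]
opening: 0.0138
```

{"method": "step_arm", "body": {
  "deltas": [
    {"offset": [-0.2,0,0],"roll": 0},
    {"offset": [0,0,0],"roll": 0}
  ]
}}

```text
t: 11.05
tool_pos: [0.5237, 0.0378, 0.0152]
orientation: [0.115, -3.129, -0.0]
force: [-28.1, -0.8, 24.0]
opening: 0.0137
```

{"method": "step_arm", "body": {
  "deltas": [
    {"offset": [0.4,0,0],"roll": 0},
    {"offset": [0,0,0],"roll": 0}
  ]
}}

```text
t: 11.3
tool_pos: [0.5236, 0.0377, 0.0153]
orientation: [0.115, -3.138, -0.0]
force: [-6.6, 0.5, 2.6]
opening: 0.0137
```

```bash
python3 - <<'E'
from fit import *
s=robot.read_state();print(s["tool_pos"],s["force"],s["wrist_torque"])
p=cams.read_camera("side");fit([p],TRAY,[.587,.042,.073],"tray")
E
```

```text
[0.52360687 0.03765054 0.015302  ] [-6.64313249  0.48997149  2.63566428] [ 0.29770999  0.86336722 -0.03694828]
tray (0,) [ 0.589   0.0415 -0.0179] 0.296
```

{"method": "step_arm", "body": {
  "deltas": [
    {"offset": [0,0,0],"roll": 0},
    {"offset": [0,0,0],"roll": 0},
    {"offset": [0,0,0],"roll": 0},
    {"offset": [0,0,-2],"roll": 0},
    {"offset": [0,0,-5],"roll": 0},
    {"offset": [0,0,-5],"roll": 0},
    {"offset": [0,0,-5],"roll": 0},
    {"offset": [0,0,-5],"roll": 0},
    {"offset": [4,0,0],"roll": 0},
    {"offset": [4,0,0],"roll": 0},
    {"offset": [0,0,0],"roll": 0}
  ],
  "fingers": 4.5
}}

```text
t: 12.78
tool_pos: [0.444, 0.0314, 0.2362]
orientation: [-0.115, 3.137, -0.001]
force: [0.5, -0.1, 0.0]
opening: 0.0452
```

```bash
cat > look.py <<'E'
from ov import *
import sys
P=[cams.read_camera(n) for n in("top","side")]
r=[]
for t in("latch_tab","tongue_hinge","ball","lip","tray_floor","tray_handle"):
    o=[cams.pinpoint(p,t)[:1] for p in P]; r.append((t,o))
    if all(o): print(t,[np.round(x[0]["score"],2) for x in o],tri([(p,x[0]["xy"]) for p,x in zip(P,o)]).round(4))
try: a,_=fit(P,TRAY,[.588,.042,.073],"tray")
except Exception as e: print(e)
ov(P,[(TRAY,(.588,.042,.073)),(DISP,(.628,.045,.073))],"pics/"+sys.argv[1])
E
python3 look.py c6.png; python3 go.py .650 .157 .137 1.644
```

```text
latch_tab [np.float64(0.52), np.float64(0.41)] [0.6559 0.155  0.1591]
tongue_hinge [np.float64(0.56), np.float64(0.68)] [ 0.67   -0.0652  0.0943]
ball [np.float64(0.6), np.float64(0.75)] [0.6513 0.1606 0.0972]
lip [np.float64(0.95), np.float64(0.76)] [0.6416 0.0375 0.0477]
tray_handle [np.float64(0.71), np.float64(0.97)] [0.5995 0.0511 0.0511]
attempt to get argmin of an empty sequence
t 13.53 pos [0.4448 0.0316 0.2356] head -3.068 F [ 0.3 -0.2  0.2] open 0.04530751491444155
roll 1.571 shift before roll [-21.38  11.     9.86] after roll [11.   21.38  9.86] tilt [-0. -0. -1.]
```

View pics/c6.png

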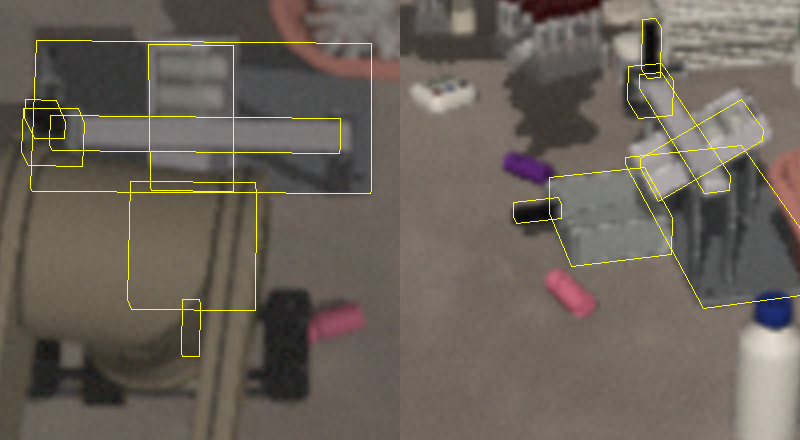

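{"method": "step_arm", "body": {
  "deltas": [
    {"offset": [0,0,0],"roll": 0.175},
    {"offset": [0,0,0],"roll": 0.175},
    {"offset": [0,0,0],"roll": 0.175},
    {"offset": [0,0,0],"roll": 0.175},
    {"offset": [0,0,0],"roll": 0.175},
    {"offset": [0,0,0],"roll": 0.175},
    {"offset": [0,0,0],"roll": 0.175},
    {"offset": [0,0,0],"roll": 0.175},
    {"offset": [0,0,0],"roll": 0.171}
  ]
}}

```text
t: 14.65
tool_pos: [0.4448, 0.0317, 0.2357]
orientation: [2.145, 2.295, 0.0]
force: [-1.3, 0.9, -0.2]
opening: 0.0449
```

{"method": "step_arm", "body": {
  "deltas": [
    {"offset": [2.2,4.32,0],"roll": 0},
    {"offset": [2.2,4.32,0],"roll": 0},
    {"offset": [2.2,4.32,0],"roll": 0},
    {"offset": [2.2,4.32,0],"roll": 0},
    {"offset": [2.2,4.32,0],"roll": 0},
    {"offset": [0,0,4],"roll": 0},
    {"offset": [0,0,0],"roll": 0},
    {"offset": [0,0,0],"roll": 0}
  ]
}}

```text
t: 15.65
tool_pos: [0.652, 0.1569, 0.1966]
orientation: [2.139, 2.301, 0.0]
force: [0.6, 0.1, 0.8]
opening: 0.0449
```

```bash
python3 - <<'E'
from ov import *
P=[cams.read_camera(n) for n in("top","side")]
for t in("latch_tab",):
    o=[cams.pinpoint(p,t)[:1] for p in P];print([(p[0]["xy"],p[0]["score"]) for p in o if p])
s=robot.read_state();T=np.array(s["tool_pos"])
for p in P: print("tcp px",proj(p,T).round(1),"tab model px",proj(p,[.651,.157,.156]).round(1))
ov(P,[(DISP[3:],(.628,.045,.073)),(TRAY,(.588,.042,.073))],"pics/c7.png")
E
python3 go.py .6525 .157 .137 1.644
```

```text
[([277.5, 211.2], 0.65)]
tcp px [198.8 153.5] tab model px [200.5 158.4]
tcp px [278.3 155.2] tab model px [277.6 164.8]
t 15.85 pos [0.6529 0.157  0.198 ] head 1.643 F [-0.7  0.1  0.2] open 0.045163279934639824
roll -0.001 shift before roll [ 0.   -0.06  6.1 ] after roll [ 0.01 -0.04  6.1 ] tilt [ 0.003  0.001 -1.   ]
```

View pics/c7.png

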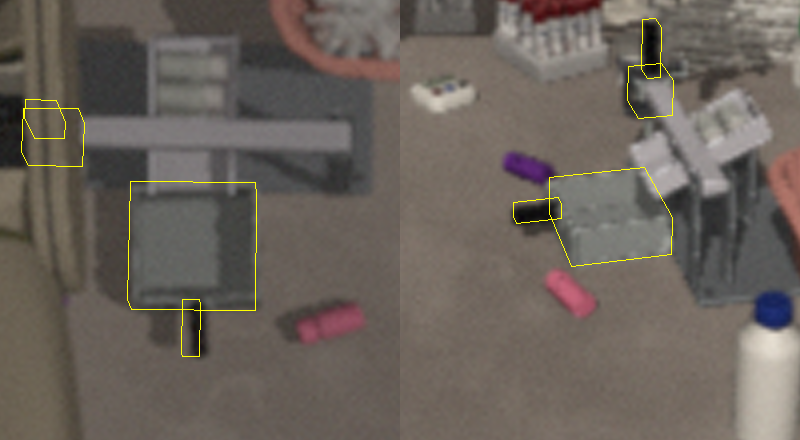

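{"method": "step_arm", "body": {
  "deltas": [
    {"offset": [0,0,1.5],"roll": 0},
    {"offset": [0,0,1.5],"roll": 0},
    {"offset": [0,0,1.5],"roll": 0},
    {"offset": [0,0,1.5],"roll": 0},
    {"offset": [0,0,0],"roll": 0}
  ]
}}

```text
t: 16.48
tool_pos: [0.6508, 0.1569, 0.133]
orientation: [-2.137, -2.299, 0.005]
force: [-0.3, -0.6, -1.1]
opening: 0.0451
```

{"method": "step_arm", "body": {
  "deltas": [
    {"offset": [0,0,0],"roll": 0},
    {"offset": [0,0,0],"roll": 0},
    {"offset": [0,0,0],"roll": 0},
    {"offset": [0,0,0],"roll": 0},
    {"offset": [0,0,0],"roll": 0},
    {"offset": [0,0,0],"roll": 0}
  ],
  "fingers": 0,
  "grip_force": 40
}}

```text
t: 17.23
tool_pos: [0.6491, 0.157, 0.1364]
orientation: [-2.136, -2.298, 0.008]
force: [-19.0, -1.6, 13.2]
opening: 0.0141
```

{"method": "step_arm", "body": {
  "deltas": [
    {"offset": [0,-0.4,0],"roll": 0},
    {"offset": [0,-0.5,0],"roll": 0},
    {"offset": [0,0,0],"roll": 0}
  ]
}}

```text
t: 17.6
tool_pos: [0.6445, 0.1567, 0.1366]
orientation: [2.138, 2.299, 0.005]
force: [6.6, 1.1, -0.8]
opening: 0.014
```

{"method": "step_arm", "body": {
  "deltas": [
    {"offset": [0,-0.5,0],"roll": 0},
    {"offset": [0,-0.4,0],"roll": 0},
    {"offset": [0,0,0],"roll": 0}
  ]
}}

```text
t: 17.98
tool_pos: [0.636, 0.1562, 0.1366]
orientation: [2.137, 2.299, 0.006]
force: [8.0, 1.9, -1.7]
opening: 0.0136
```

{"method": "step_arm", "body": {
  "deltas": [
    {"offset": [0,-0.3,0],"roll": 0},
    {"offset": [0,-0.25,0],"roll": 0},
    {"offset": [0,0,0],"roll": 0}
  ]
}}

```text
t: 18.35
tool_pos: [0.6309, 0.1558, 0.1367]
orientation: [2.137, 2.299, 0.007]
force: [9.5, 2.2, -2.7]
opening: 0.0139
```

{"method": "step_arm", "body": {
  "deltas": [
    {"offset": [-0.1,0,-0.57],"roll": 0},
    {"offset": [-0.15,0,-0.57],"roll": 0},
    {"offset": [-0.15,0,-0.57],"roll": 0},
    {"offset": [-0.15,0,-0.56],"roll": 0},
    {"offset": [0,0,0],"roll": 0}
  ]
}}

```text
t: 18.98
tool_pos: [0.6313, 0.1506, 0.1594]
orientation: [2.138, 2.299, 0.008]
force: [9.0, 2.5, -4.3]
opening: 0.0138
```

{"method": "step_arm", "body": {
  "deltas": [
    {"offset": [-0.18,0,-0.56],"roll": 0},
    {"offset": [-0.19,0,-0.56],"roll": 0},
    {"offset": [-0.2,0,-0.55],"roll": 0},
    {"offset": [-0.21,0,-0.54],"roll": 0},
    {"offset": [-0.23,0,-0.54],"roll": 0},
    {"offset": [-0.24,0,-0.53],"roll": 0},
    {"offset": [-0.26,0,-0.53],"roll": 0},
    {"offset": [-0.27,0,-0.52],"roll": 0},
    {"offset": [-0.3,0,-0.53],"roll": 0},
    {"offset": [-0.3,0,-0.53],"roll": 0},
    {"offset": [0,0,0],"roll": 0},
    {"offset": [0,0,0],"roll": 0}
  ]
}}

```text
t: 20.48
tool_pos: [0.6326, 0.127, 0.2127]
orientation: [2.138, 2.3, 0.007]
force: [9.0, 4.3, -3.9]
opening: 0.014
```

{"method": "step_arm", "body": {
  "deltas": [
    {"offset": [0,0,0],"roll": 0},
    {"offset": [0,0,0],"roll": 0},
    {"offset": [0,0,0],"roll": 0},
    {"offset": [0,0,0],"roll": 0},
    {"offset": [0,0,0],"roll": 0},
    {"offset": [0,0,0],"roll": 0},
    {"offset": [0,0,0],"roll": 0},
    {"offset": [0,0,0],"roll": 0}
  ]
}}

```text
t: 21.48
tool_pos: [0.6326, 0.127, 0.2126]
orientation: [2.138, 2.3, 0.007]
force: [9.5, 2.9, -4.3]
opening: 0.0137
```

```bash
python3 - <<'E'
from ov import *
P=[cams.read_camera(n) for n in("top","side")]
ov(P,[],"pics/c8.png",((140,250,190,290),(135,245,215,315)))
for t in("vial_1_center","latch_tab","lip"):
    for p in P: print(t,[(np.round(d["xy"]),round(float(d["score"]),2)) for d in cams.pinpoint(p,t)])
E
python3 go.py .65 .157 .137 1.644
```

```text
vial_1_center [(array([240., 199.]), 0.58), (array([205., 158.]), 0.39)]
vial_1_center []
latch_tab [(array([206., 157.]), 0.54)]
latch_tab [(array([276., 149.]), 0.54)]
lip [(array([239., 172.]), 0.96)]
lip [(array([277., 202.]), 0.95), (array([223., 179.]), 0.57)]
t 21.88 pos [0.6326 0.127  0.2127] head 1.644 F [ 9.   2.8 -4.2] open 0.013584281715810496
roll -0.0 shift before roll [2.85 1.92 7.58] after roll [2.86 1.95 7.57] tilt [ 0.004  0.002 -1.   ]
```

View pics/c8.png

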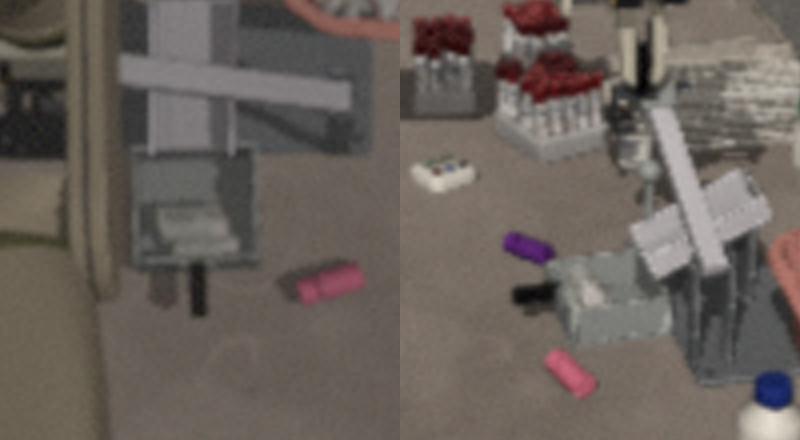

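The arm is up (crop ~690,190), the ball stands clear below it and the chute looks empty. The vials are in the tray's handle half (~195,228), but two or three is hard to tell. I'll take one closer look and check the tray's position.

```bash
python3 - <<'E'
from ov import *
P=[cams.read_camera(n) for n in("top","side")]
fit(P,TRAY,[.588,.042,.073],"tray")
for p in P: print([(np.round(d["xy"]),round(float(d["score"]),2),int(d["mask"].sum())) for d in cams.silhouettes(p,"vial_1_center")])
im=[]
for p,(r,c) in zip(P,((170,215),(180,245))):
    a=cv2.cvtColor(p["pixels"],cv2.COLOR_RGB2BGR)[r:r+50,c:c+50].astype(float); a=np.clip((a-30)*1.7,0,255).astype(np.uint8)
    im.append(cv2.resize(a,(400,400),interpolation=2))
cv2.imwrite("pics/c9.png",np.hstack(im))
E
```

```text
tray (0,) [0.5841 0.0387 0.1311] 0.603
tray (1,) [0.5861 0.0398 0.0761] 0.337
tray (0, 1) [0.5841 0.0403 0.111 ] 0.95
[(array([242., 200.]), 0.57, 55)]
[(array([300., 288.]), 0.68, 284), (array([272., 156.]), 0.62, 123)]
```

View pics/c9.png

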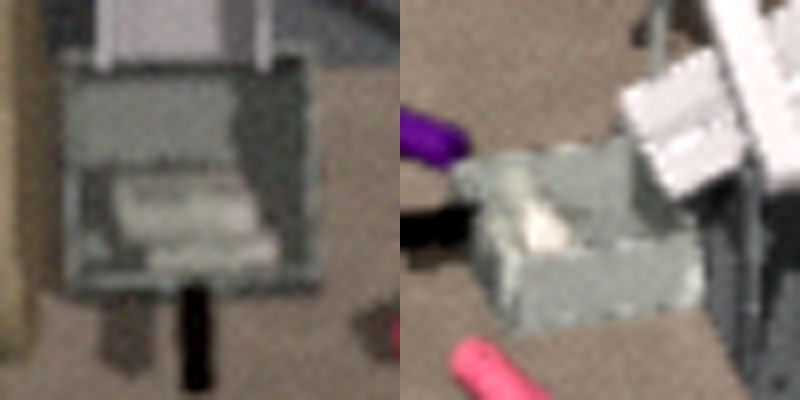

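```bash
python3 - <<'E'
from ov import *
im=[]
for n,(r,c,h) in (("top",(138,215,76)),("side",(160,248,60))):
    a=np.mean([cams.read_camera(n)["pixels"].astype(float) for _ in range(10)],0)[r:r+h,c:c+(50 if n=="top" else 60),::-1]
    a=np.clip(255*(np.clip(a-25,0,255)/170)**.8,0,255).astype(np.uint8)
    im.append(cv2.resize(a,(390,590) if n=="top" else (400,400),interpolation=2))
im[1]=np.vstack([im[1],np.zeros((190,400,3),np.uint8)])
cv2.imwrite("pics/c10.png",np.hstack(im))
E
```

```text
(no output)
```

View pics/c10.png

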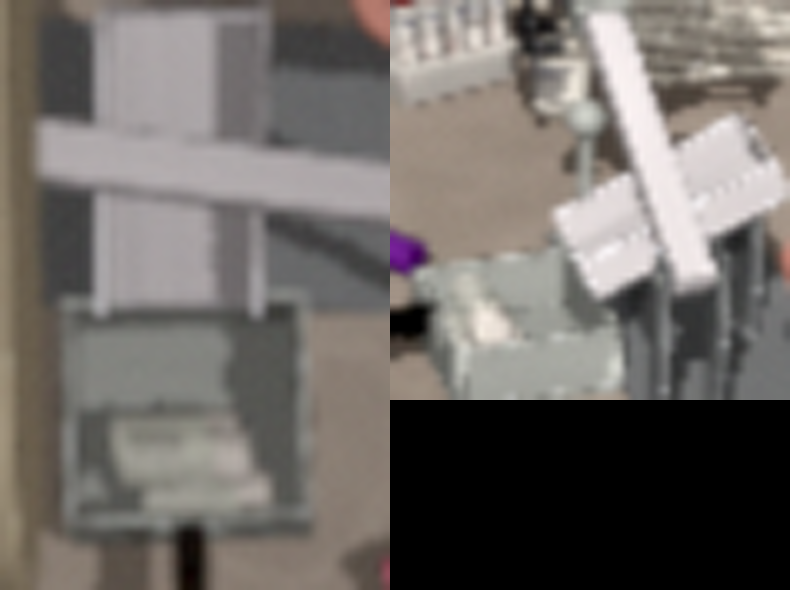

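```bash
python3 -c "
from plant import robot
s=robot.read_state();print(s['t'],s['tool_pos'],s['force'],s['opening']);print(robot.close_job())"
```

```text
23.175 [0.63257741 0.12707357 0.21263663] [ 9.360375    3.94679295 -3.71775724] 0.013928641736577237
the job is handed in; nothing more can be done
None
```

I set the tray down under the lip, released it, then pulled the latch and lifted the gate arm. I handed the job in at 23.2 s (limit 54 s) with the arm still held up.

**Tray:** I pushed it against the base until it made firm contact (peak about 28 N), then eased off to about 7 N. The yaw moment was near zero, so it should be square to the base.

**Latch and arm:** I pulled the latch about 18 mm, and the force reached 9.5 N. I then raised the tab 76 mm, which puts the hitch end at about +80 mm. The tab was still firmly gripped at hand-in, with a 14 mm opening, about 9 N of latch spring force and 4 N of arm weight.

**Last checks:**
- **Vials:** The chute is empty and no vial lies on the worktop. In the tray they lie in a small heap at the handle end. Two are plain to see, and the third shows only as a strip beneath the top one. I take it as three, but I did not count three separately.
- **Vial networks:** They gave no usable count, because they found only one vial in the tray in the top view and false hits in the side view.
- **Tray position:** The side-view fit still has the tray in place and square, with a yaw of 0.076 rad against about 0.073 for the dispenser. The top-view fit disagreed at 0.13 rad. It matched poorly, with the vials in the tray and the chute over its edge, so I gave it little weight.
- **Other objects:** I never touched the bottle, cup, timer, slide box or the pink and purple look-alikes. I did not measure their positions again at the end.

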